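# Return the red sanding block to its tagged place in the packed tray

### The arm

A 6-joint arm with a two-finger parallel gripper is mounted at the origin on the work surface. World frame = base frame: x ahead of the robot, y to its left, z up, the work surface at z = 0. Lengths are in m, angles in rad, forces in N, time in s.
With the tool pointing down it reaches from about 0.25 to 0.725 m from the base axis. Payload 4 kg.
Tool frame: the origin (TCP) lies midway between the tips of the shut fingers; the grasp point (between the pads) lies bot.pinch_z behind it (bot.pinch_z is the distance from the TCP to the grasp point, in m); z points along the fingers, y is the direction in which the jaws open and shut (so a half turn about z gives the same grasp; the last joint's range is limited). The gripper opens to 85 mm and grips with 20 to 120 N. Pads are 22 mm wide; open, the fingers measure 114 mm over their backs; the gripper's body (76 mm by 85 mm) begins 54 mm behind the grasp point. The pads swing forward as they close: fully open they stand 13 mm farther back than shut.
Start: joints at [1.287, 0.241, 0.005, 1.335, 0, 1.571], TCP at [0.14, 0.48, 0.231] pointing down, gripper open.
Joint ranges: [-2.72, 2.72], [-1.05, 1.87], [-1.09, 1.28], [-1.99, 2.15], [-1.42, 1.44], [-3.14, 3.14]. Speed limits (rad/s): [2.79, 2.79, 3.14, 3.14, 3.14, 3.14].

### API

Orientations are given as a unit quaternion [x, y, z, w].
In Python, from workcell import bot gives the robot as it stands. The module is installed in compiled form; this text tells all that it offers.
- The arm moves only by the tool move_arm, never from a script. Its argument "series" is a list that holds one entry, the list of rows, each a list of 7 numbers: the shift along the world's x, y, z in cm, then the turn, a rotation vector about the world's x, y, z in degrees, then the opening, from 0 (shut) to 1 (fully open). A call has exactly 5 rows; each row shifts and turns the pose as measured when the row begins; what a row does not reach is not made up. A row lasts 1/10 s, in which the tool goes at most 50 mm and 8.59 degrees, less where a joint would pass 70% of its speed; a pose out of reach is approached as far as the arm can. A call with a gripper value outside its range is refused whole. The fingers move at their own pace and stop on an object; the grip force is fixed at half the most. Time passes only in rows, so rows that do not move let the fingers close, or fill a call up. It gives the time, the measured TCP pose, the force and the opening at its end, in the units of the state.
- bot.get_obs(): the state, without advancing time (a new reading comes with each control period).
- bot.camera(name): name is "scene" or "top" or "wrist"; returns (picture, depth): 480x640x3 uint8, red, green, blue; 480x640 float32, m along the optical axis (not along the pixel's ray), 0 where there is no reading.
- bot.camera_info(name): a dict with "vfov" (degrees; the focal length in pixels is half the picture's height over the tangent of half this angle, whatever the lens; pixels are square), "cx", "cy" (the principal point, pixels), "cam_to_world" (4x4, takes a point from camera to world coordinates); the wrist camera has in their place "tool_from_camera" (4x4, takes a point from camera to tool coordinates, whose origin is the TCP and whose axes are the flange's). Camera axes: x right, y down, z forward; pixel columns grow to the right and rows downward; lengths in m; the calibration is good to about 2 mm. A picture is of the moment at which its call begins: read the wrist's pose just before it. camera_info takes no time and is no camera call.
- bot.job_done(): hands the job in, once; it reports no verdict.
Trained networks look in the newest picture that a camera, given by its name, has taken for a name from the list of things; names that differ only in an ending like _2 or _b are one class to them, and where a whole thing is asked for, a point or a joint stands for the part that bears it (a point fixed in the world has none). Each returns a list of dicts, best first, with "confidence" (0 to 1); they miss things now and then, are a little off and sometimes report something else, mostly with a low value. They report only what shows in the picture. A call takes as long as a camera call. They do not tell look-alikes from the thing itself.
- bot.find_in(camera, target): "at" ([x, y, z] in m, in world coordinates, good to about 4 mm: the middle of the surface that is visible of it).
The state is a dict: "clock": time; "joint_pos": joint angles; "joint_vel": joint speeds; "tau": joint torques, N m; "eef_pos": TCP position; "tool_rot": TCP orientation; "ft_force": force on the tool from outside, world axes, zero at the start; "ft_torque": the same for the moment, N m; "grip_width": finger opening in m.
Only numpy, scipy, OpenCV 4.12 (cv2) and the standard library are available. Lean on these libraries where they do the work, as an engineer would, in place of code of your own. Each camera call takes 0.05 s, during which the arm holds its last target.

### The job

The four blue sanding blocks have bunched up in the tray, so there is no gap for the red one at its red tag. Without lifting the blue blocks out, slide them apart towards the two ends of the tray, then put the red block in at the red tag, pointing the same way as the others, so that all five lie flat on the tray floor side by side, and let go. Leave the other things on the bench where they are.

Things in the scene. Friction and masses are not known exactly. Their poses are not given: they have to be found in the camera images.
- red_block: The red sanding block: flat base 110 (along its x) x 60 (y) x 32 high, brown abrasive underside, and centred on top an upright wooden grip 40 (x) x 26 (y) x 45 high, so 77 high overall; about 0.2 kg. Origin at the centre of its underside, z up. Starts flat on the bench, to the left or the right of the tray, at any yaw within about 35 degrees of the robot's x.
- tray: Fixed open wooden tray, yaw within 15 degrees: inside 124 (its x) x 316 (its y, along the row), floor 5 above the bench, walls 6 thick and 26 high. Origin on the bench level under the centre of the inside. Five places along y, at -126, -63, 0, 63, 126. Outside the +x wall (far from the robot) a 34 wide ledge, top at 26, carries one colour tag per place.
- tag_red: The red tag, a flat plate 26 x 44 x 4 fixed on the ledge; origin at the centre of its underside, axes parallel to the tray's, at the tray's x = 85 and at y of the place it marks: one of the three inner places (y = -63, 0 or 63). The other four places have tags of the same size in light blue.
- blue_1: A light blue sanding block, same shape, sizes, mass and origin as the red one. Stands on the tray floor, its x along the tray's x; number 1 of four from the tray's -y end. The four start packed about 1 mm apart, the free space (about 74 in all) split between the tray's two ends. They slide freely along the floor and push one another.
- blue_2: A light blue sanding block, same shape, sizes, mass and origin as the red one. Stands on the tray floor, its x along the tray's x; number 2 of four from the tray's -y end. The four start packed about 1 mm apart, the free space (about 74 in all) split between the tray's two ends. They slide freely along the floor and push one another.
- blue_3: A light blue sanding block, same shape, sizes, mass and origin as the red one. Stands on the tray floor, its x along the tray's x; number 3 of four from the tray's -y end. The four start packed about 1 mm apart, the free space (about 74 in all) split between the tray's two ends. They slide freely along the floor and push one another.
- blue_4: A light blue sanding block, same shape, sizes, mass and origin as the red one. Stands on the tray floor, its x along the tray's x; number 4 of four from the tray's -y end. The four start packed about 1 mm apart, the free space (about 74 in all) split between the tray's two ends. They slide freely along the floor and push one another.
- filler_tin: Round tin 70 diameter, 80 high, on the bench on the side of the tray where the red block is not; origin at the centre of its underside. Bystander.
- varnish_bottle: White bottle with red cap, 70 diameter, 170 high, standing past the right end of the tray; origin at the centre of its underside. Bystander.
- mixing_cup: Grey open cup, 80 diameter at the rim, 90 high, standing past the left end of the tray; origin at the centre of its underside. Bystander.
- scraper: Scraper 200 long lying on the bench between robot and tray, along the robot's y; origin near its middle, at bench level. Bystander.
Mind the look-alikes: they are no part of the job. Leave any yellow look-alike of the blue_2 alone. Leave any green look-alike of the blue_3 alone.

How it is judged:
At the end, for the whole second after the job is handed in: Red block in the tray, within 15 mm of its red tag along the row and 0.25 rad of the tray's x; red and all four blue blocks at rest, flat on the tray floor (underside under 4 mm above it, tilt under 0.08 rad), within 30 mm of the tray's middle line and inside its length (y of red_block in the frame of tag_red between -0.015 and 0.015 m and x of red_block in the frame of tray between -0.03 and 0.03 m and y of red_block in the frame of tray between -0.16 and 0.16 m and z of each of red_block, blue_1, blue_2, blue_3, blue_4 in the frame of tray below 0.009 m and angle between each of red_block, blue_1, blue_2, blue_3, blue_4's own z axis and vertical below 0.08 rad and linear speed of each of red_block, blue_1, blue_2, blue_3, blue_4 below 0.01 m/s and x of blue_1 in the frame of tray between -0.03 and 0.03 m and y of blue_1 in the frame of tray between -0.16 and 0.16 m and x of blue_2 in the frame of tray between -0.03 and 0.03 m and y of blue_2 in the frame of tray between -0.16 and 0.16 m and x of blue_3 in the frame of tray between -0.03 and 0.03 m and y of blue_3 in the frame of tray between -0.16 and 0.16 m and x of blue_4 in the frame of tray between -0.03 and 0.03 m and y of blue_4 in the frame of tray between -0.16 and 0.16 m and angle between the x axis of red_block and the x axis of tray, either way round below 0.25 rad); the robot touches nothing.
It fails at once if a blue block is lifted out of its place (more than 25 mm off the tray floor) (z of any of blue_1, blue_2, blue_3, blue_4 in the frame of tray above 0.03 m).
It fails at once if one of the other things on the bench is shifted by more than 30 mm (distance of any of filler_tin, varnish_bottle, mixing_cup, scraper from where it was at the start of the episode above 0.03 m).
It also fails if it takes over 64 s, if anything falls off the work surface, if the arm or the gripper's body presses on something with over 40 N, if the wrist force passes 120 N, or if a joint passes its speed limit or range.

## Working session

There is one attempt and no reset: what is moved stays moved. The work goes in short steps, Python scripts to look and compute and a tool call to move; the robot and the scene stay as the last step left them, time stands still between calls to the robot, and variables do not carry over. Pictures are saved under pics/ and viewed, and the job is handed in when it is done.

Besides the shell and the picture viewer there is one more tool, called by a JSON object that holds its "method" and its "body". move_arm: Moves the arm, as the interface text tells. Its arguments: {"type":"object","properties":{"series":{"type":"array","items":{"type":"array","items":{"type":"array","items":{"type":"number"}}}}},"required":["series"]}

```bash
mkdir -p pics
python3 - <<'E'
from workcell import bot
import cv2,numpy as np
o=bot.get_obs();print({k:np.round(v,3) for k,v in o.items()},bot.pinch_z)
for c in("scene","top"):
    p,d=bot.camera(c);cv2.imwrite(f"pics/{c}0.png",p[...,::-1]);np.savez(f"{c}0.npz",p=p,d=d)
    i=bot.camera_info(c);print(c,i)
    for t in("red_block","tag_red","blue_1","filler_tin","varnish_bottle","mixing_cup","scraper"):
        if c=="top":print(t,[(np.round(r["at"],3),round(r["confidence"],2)) for r in bot.find_in(c,t)])
E
```

```text
{'clock': np.float64(0.0), 'joint_pos': array([ 1.287,  0.241,  0.004,  1.335, -0.   ,  1.571]), 'joint_vel': array([ 0.001,  0.002, -0.001, -0.   ,  0.001,  0.001]), 'tau': array([-1.0000e-03, -3.7232e+01,  2.5241e+01,  1.7000e-02,  0.0000e+00,
        0.0000e+00]), 'eef_pos': array([0.14 , 0.479, 0.23 ]), 'tool_rot': array([ 0.141,  0.99 , -0.001, -0.   ]), 'ft_force': array([ 0.403, -0.161, -0.867]), 'ft_torque': array([ 0.015, -0.036,  0.024]), 'grip_width': np.float64(0.085)} 0.0187
scene {'vfov': 56.044362885783364, 'cx': 320.5583454415399, 'cy': 245.77521423375933, 'cam_to_world': array([[ 0.42476763,  0.70776074, -0.56448843,  1.0777793 ],
       [ 0.90521944, -0.32360879,  0.27541807, -0.21624276],
       [ 0.01225668, -0.62797459, -0.77813732,  0.71091736],
       [ 0.        ,  0.        ,  0.        ,  1.        ]])}
top {'vfov': 47.0189425301558, 'cx': 327.6801576931258, 'cy': 239.85602892902153, 'cam_to_world': array([[ 0.0200995 , -0.9731505 ,  0.22929047,  0.35425032],
       [-0.99979221, -0.02034346,  0.00129997,  0.00840112],
       [ 0.0033995 , -0.22926895, -0.97335718,  1.08850388],
       [ 0.        ,  0.        ,  0.        ,  1.        ]])}
red_block [(array([ 0.371, -0.293,  0.034]), 0.62), (array([ 0.6  , -0.13 ,  0.039]), 0.33)]
tag_red [(array([ 0.692, -0.018,  0.032]), 0.66)]
blue_1 [(array([0.596, 0.053, 0.038]), 0.88), (array([0.805, 0.018, 0.033]), 0.82), (array([ 0.596, -0.128,  0.04 ]), 0.65), (array([ 0.601, -0.065,  0.034]), 0.61), (array([ 0.79 , -0.224,  0.031]), 0.56), (array([ 0.593, -0.012,  0.032]), 0.55)]
filler_tin [(array([0.44 , 0.29 , 0.082]), 0.71)]
varnish_bottle [(array([0.582, 0.349, 0.049]), 0.34)]
mixing_cup [(array([0.586, 0.344, 0.044]), 0.67)]
scraper [(array([0.423, 0.064, 0.004]), 0.92)]
```

View pics/top0.png

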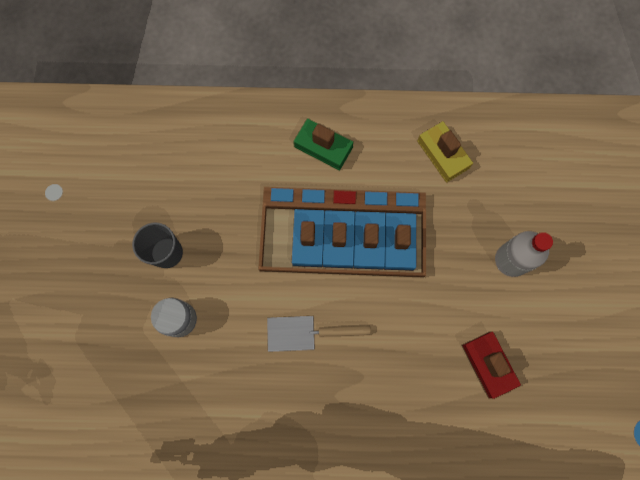

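View pics/scene0.png

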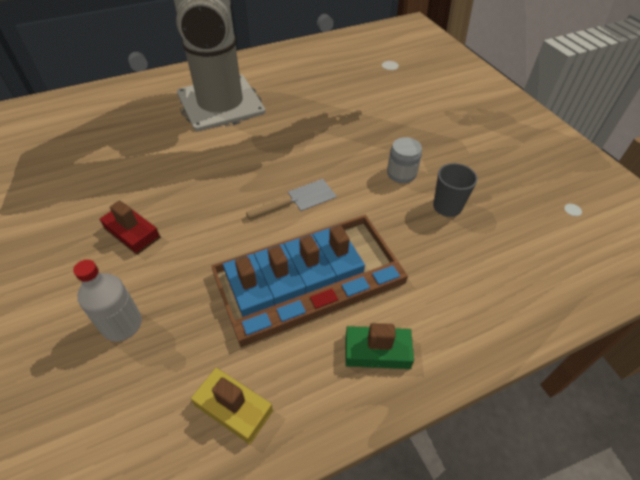

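The top picture shows the real red block at (491,365), and the red tag at (345,197), which is the middle of the five tags. The blue grips are at (308,233), (340,234), (372,235) and (403,236).

Things that could be mistaken for the red block:
- the red bottle cap at (542,242)
- the red tag at (345,197)
- the yellow block at (446,151)
- the green block at (323,143)

By its description the red one is at (491,365). Next I'll take a close crop and measure from depth.

```bash
cat > h.py <<'E'
import numpy as np,cv2
from workcell import bot
def cloud(c,d,pose=None):
    i=bot.camera_info(c);f=240/np.tan(np.radians(i["vfov"]/2))
    v,u=np.mgrid[:480,:640]
    P=np.stack([(u-i["cx"])/f*d,(v-i["cy"])/f*d,d,np.ones_like(d)],-1)
    return (P@i["cam_to_world"].T)[...,:3]
def masks(p):
    h=cv2.cvtColor(p,cv2.COLOR_RGB2HSV).astype(int);H,S,V=h[...,0],h[...,1],h[...,2]
    red=((H<5)|(H>174))&(S>170)&(V>60)
    blue=(H>95)&(H<112)&(S>140)&(V>60)
    return red,blue
def comps(m,W,mn=40):
    n,l,s,c=cv2.connectedComponentsWithStats(m.astype(np.uint8),connectivity=4)
    for k in range(1,n):
        if s[k,4]<mn: continue
        q=W[l==k];q=q[np.isfinite(q).all(1)]
        r=cv2.minAreaRect((q[:,:2]*1000).astype(np.float32))
        print(np.round(c[k]),s[k,4],"med",np.round(np.median(q,0),3),"rect",np.round(r[0],1),np.round(r[1],1),round(r[2],1))
E
python3 - <<'E'
from h import *
z=np.load("top0.npz");p,d=z["p"],z["d"];W=cloud("top",d)
red,blue=masks(p);Z=W[...,2]
print("red tops");comps(red&(Z>.025)&(Z<.039),W)
print("blue tops");comps(blue&(Z>.02)&(Z<.042),W)
print("grip tops blue");comps((~blue)&(abs(Z-.082)<.007),W,30)
print("grip tops");comps((abs(Z-.077)<.008),W,30)
print("wall tops");comps((abs(Z-.026)<.004)&(abs(W[...,0]-.6)<.15)&(abs(W[...,1])<.22),W,30)
c=p[320:420,430:550];cv2.imwrite("pics/redcrop.png",cv2.resize(c,None,fx=6,fy=6)[...,::-1])
c=p[180:285,250:440];cv2.imwrite("pics/traycrop.png",cv2.resize(c,None,fx=4,fy=4)[...,::-1])
E
```

```text
red tops
[344. 197.] 265 med [ 0.693 -0.021  0.029] rect [693.2 -22.1] [43.1 26.1] 88.5
[491. 365.] 1448 med [ 0.369 -0.298  0.032] rect [ 370.9 -303. ] [109.7  60.2] 25.6
blue tops
[282. 195.] 234 med [0.695 0.104 0.03 ] rect [695.3 103.7] [41.1 24.2] 89.7
[313. 196.] 229 med [0.694 0.041 0.03 ] rect [693.2  41.1] [22.7 40.6] 2.4
[376. 198.] 228 med [ 0.692 -0.085  0.03 ] rect [691.5 -85.5] [40.7 25. ] 89.9
[407. 199.] 240 med [ 0.69  -0.148  0.03 ] rect [ 690.7 -147.6] [41.2 24.3] 88.1
[354. 240.] 5097 med [ 0.595 -0.042  0.037] rect [606.9 -42.5] [239.4 109.8] 88.9
grip tops blue
[323. 132.] 191 med [0.811 0.024 0.077] rect [811.6  23.7] [38.8 24.1] 61.9
[450. 139.] 173 med [ 0.801 -0.228  0.077] rect [ 800.9 -228.1] [38.2 25.1] 36.1
[307. 231.] 280 med [0.608 0.049 0.081] rect [609.   49.3] [25.8 39.9] 87.0
[143. 237.] 204 med [0.598 0.359 0.084] rect [584.4 351.1] [39.5 76.2] 65.9
[339. 232.] 277 med [ 0.607 -0.011  0.081] rect [607.9 -11.1] [25.3 40.2] 87.0
[371. 233.] 283 med [ 0.607 -0.072  0.081] rect [607.2 -72.6] [40.7 24.9] 0.1
[403. 234.] 286 med [ 0.605 -0.132  0.081] r
[... 611 characters left out ...]
[ 0.605 -0.011  0.081] rect [607.7 -11.1] [25.5 40.4] 87.4
[371. 233.] 297 med [ 0.606 -0.072  0.081] rect [607.2 -71.9] [26.2 40.7] 89.8
[403. 235.] 297 med [ 0.604 -0.132  0.081] rect [ 605.9 -132.6] [25.9 40.6] 89.3
[144. 237.] 174 med [0.597 0.361 0.077] rect [588.6 350.5] [34.2 70. ] 58.0
[512. 259.] 133 med [ 0.559 -0.332  0.078] rect [ 566.5 -340.5] [68.6 28.2] 29.4
[169. 256.] 50 med [0.553 0.305 0.077] rect [555.8 306.8] [ 8.4 45.8] 50.4
[169. 315.] 1064 med [0.445 0.296 0.079] rect [445.9 296.7] [66.5 65. ] 25.9
[499. 364.] 331 med [ 0.371 -0.302  0.076] rect [ 371.5 -302.7] [39.5 26.9] 28.1
wall tops
[344. 215.] 3267 med [ 0.68  -0.022  0.026] rect [626.3 -19.9] [328.1 172. ] 89.0
```

View pics/redcrop.png

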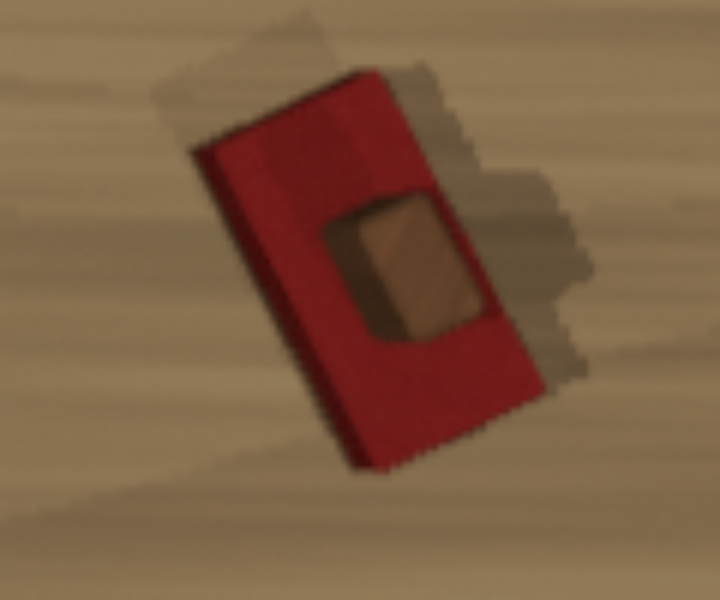

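View pics/traycrop.png

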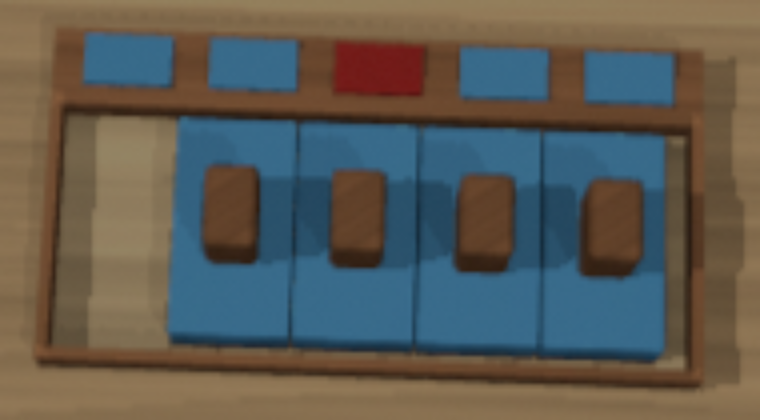

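The close crops confirm it. The red block is at about (0.371, -0.303) with yaw about 27°. The tray yaw is about -1.1° and its origin about (0.608, -0.0205), with the red place in the middle. The tag pitch (63) and the tag, base and grip sizes all match. First I'll grasp blue_3, at (0.608, -0.011), and slide it about 57 mm towards +y.

{"method": "move_arm", "body": {"series": [[[3.2, -3.4, 0, 0, 0, 1.5, 0.55], [3.2, -3.4, 0, 0, 0, 1.5, 0.55], [3.2, -3.4, 0, 0, 0, 1.5, 0.55], [3.2, -3.4, 0, 0, 0, 1.5, 0.55], [3.2, -3.4, 0, 0, 0, 1.5, 0.55]]]}}

```text
clock: 0.95
eef_pos: [0.3007, 0.3092, 0.231]
tool_rot: [0.067, 0.998, 0.002, 0.0]
ft_force: [1.2, 1.1, 0.5]
grip_width: 0.0468
```

{"method": "move_arm", "body": {"series": [[[3.2, -3.4, 0, 0, 0, 1.5, 0.55], [3.2, -3.4, 0, 0, 0, 1.5, 0.55], [3.2, -3.4, 0, 0, 0, 1.5, 0.55], [3.2, -3.4, 0, 0, 0, 1.5, 0.55], [3.2, -3.4, 0, 0, 0, 1.5, 0.55]]]}}

```text
clock: 1.45
eef_pos: [0.4662, 0.1313, 0.2325]
tool_rot: [-0.002, 1.0, 0.003, 0.002]
ft_force: [1.0, 0.9, 1.0]
grip_width: 0.0469
```

{"method": "move_arm", "body": {"series": [[[3.3, -3.3, 0, 0, 0, -0.4, 0.55], [3.3, -3.3, 0, 0, 0, -0.4, 0.55], [3.3, -3.3, 0, 0, 0, -0.4, 0.55], [3.3, -3.3, 0, 0, 0, 0, 0.55], [1, -1, 0, 0, 0, 0, 0.55]]]}}

```text
clock: 1.95
eef_pos: [0.6154, -0.0217, 0.2322]
tool_rot: [0.012, 1.0, 0.003, 0.004]
ft_force: [0.4, 0.0, -0.7]
grip_width: 0.0471
```

```bash
cat > st.py <<'E'
from h import *
from scipy.spatial.transform import Rotation as R
o=bot.get_obs();r=R.from_quat(o["tool_rot"]).as_matrix()
print(o["clock"],np.round(o["eef_pos"],4),"jaw heading",np.degrees(np.arctan2(r[1,1],r[0,1])).round(2),"z",r[:,2].round(3),"F",o["ft_force"].round(1),"w",round(float(o["grip_width"]),4),"q",o["joint_pos"].round(2))
E
python3 st.py
```

```text
1.95 [ 0.6154 -0.0217  0.2322] jaw heading 88.67 z [ 0.007  0.006 -1.   ] F [ 0.4  0.  -0.7] w 0.0471 q [-0.04  0.47  0.34  1.43  0.01 -0.02]
```

{"method": "move_arm", "body": {"series": [[[-0.7, 1.0, -3, -0.3, 0.4, 0.3, 0.55], [0, 0, -4, 0, 0, 0, 0.55], [0, 0, -3, 0, 0, 0, 0.55], [0, 0, -1, 0, 0, 0, 0.55], [0, 0, 0, 0, 0, 0, 0.55]]]}}

```text
clock: 2.45
eef_pos: [0.6116, -0.0161, 0.119]
tool_rot: [0.012, 1.0, 0.0, 0.002]
ft_force: [0.7, 0.1, 0.1]
grip_width: 0.047
```

```bash
python3 st.py
```

```text
2.45 [ 0.6116 -0.0161  0.119 ] jaw heading 88.57 z [ 0.004  0.    -1.   ] F [0.7 0.1 0.1] w 0.047 q [-0.03  0.52  0.12  1.17  0.   -0.  ]
```

{"method": "move_arm", "body": {"series": [[[-0.4, 0.5, 0, 0, 0.2, 0.4, 0.55], [0, 0, 0, 0, 0, 0, 0.55], [0, 0, -2, 0, 0, 0, 0.55], [0, 0, -1, 0, 0, 0, 0.55], [0, 0, 0, 0, 0, 0, 0.55]]]}}

```text
clock: 2.95
eef_pos: [0.6124, -0.0099, 0.0966]
tool_rot: [0.008, 1.0, 0.0, 0.007]
ft_force: [0.0, -0.1, 0.2]
grip_width: 0.0471
```

```bash
python3 st.py
python3 - <<'E'
from h import *
p,d=bot.camera("wrist");cv2.imwrite("pics/w1.png",p[...,::-1])
E
```

```text
2.95 [ 0.6124 -0.0099  0.0966] jaw heading 89.08 z [ 0.014  0.    -1.   ] F [ 0.  -0.1  0.2] w 0.0471 q [-0.02  0.53  0.08  1.1   0.   -0.  ]
```

View pics/w1.png

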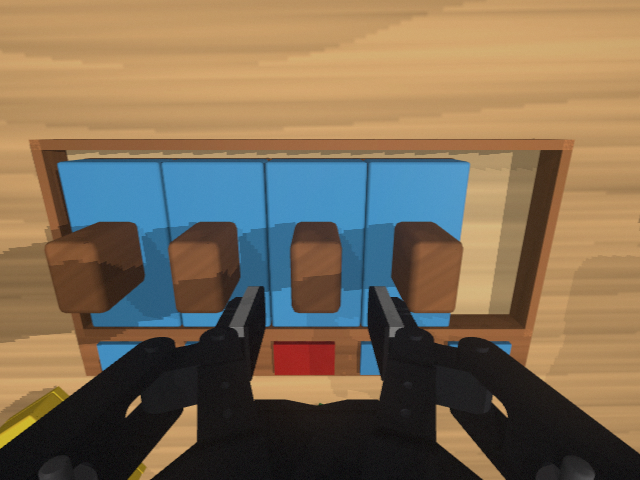

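The picture shows the fingers straddling blue_3's grip, the third from the left at (316,265), clear of its neighbours. Next I'll lower and close.

{"method": "move_arm", "body": {"series": [[[-0.3, 0, 0, 0, 0.8, 0, 0.55], [0, 0, -1.5, 0, 0, 0, 0.55], [0, 0, -1.5, 0, 0, 0, 0.55], [0, 0, -1.5, 0, 0, 0, 0.55], [0, 0, 0, 0, 0, 0, 0.55]]]}}

```text
clock: 3.5
eef_pos: [0.6131, -0.01, 0.0574]
tool_rot: [0.008, 1.0, 0.0, 0.004]
ft_force: [-1.0, -0.7, 0.6]
grip_width: 0.0469
```

```bash
python3 st.py
```

```text
3.5 [ 0.6131 -0.01    0.0574] jaw heading 89.08 z [ 0.009 -0.    -1.   ] F [-1.  -0.7  0.6] w 0.0469 q [-0.02  0.58  0.04  1.03  0.   -0.  ]
```

{"method": "move_arm", "body": {"series": [[[-0.4, -0.1, -0.8, 0, 0.5, 0, 0.55], [0, 0, 0, 0, 0, 0, 0.55], [0, 0, 0, 0, 0, 0, 0], [0, 0, 0, 0, 0, 0, 0], [0, 0, 0, 0, 0, 0, 0]]]}}

```text
clock: 4.0
eef_pos: [0.6108, -0.0111, 0.0522]
tool_rot: [0.008, 1.0, 0.0, 0.002]
ft_force: [-0.4, 0.5, -2.5]
grip_width: 0.0253
```

```bash
python3 st.py
```

```text
4.0 [ 0.6108 -0.0111  0.0522] jaw heading 89.08 z [ 0.003  0.    -1.   ] F [-0.4  0.5 -2.5] w 0.0253 q [-0.02  0.58  0.04  1.02  0.   -0.  ]
```

Gripped, with an opening of 25 mm. Next I'll slide it towards +y.

{"method": "move_arm", "body": {"series": [[[0, 1.0, 0, 0, 0, 0, 0], [0, 1.2, 0, 0, 0, 0, 0], [0, 1.2, 0, 0, 0, 0, 0], [0, 1.0, 0, 0, 0, 0, 0], [0, 0.3, 0, 0, 0, 0, 0]]]}}

```text
clock: 4.5
eef_pos: [0.6106, 0.0381, 0.0523]
tool_rot: [0.009, 1.0, -0.002, 0.002]
ft_force: [0.0, -1.0, -2.2]
grip_width: 0.0249
```

```bash
python3 st.py
```

```text
4.5 [0.6106 0.0381 0.0523] jaw heading 89.0 z [ 0.003 -0.004 -1.   ] F [ 0.  -1.  -2.2] w 0.0249 q [ 0.06  0.58  0.04  1.02 -0.    0.08]
```

{"method": "move_arm", "body": {"series": [[[0, 0.4, 0, 0.2, 0, 0, 0], [0, 0.2, 0, 0, 0, 0, 0], [0, 0.1, 0, 0, 0, 0, 0], [0, 0, 0, 0, 0, 0, 0], [0, 0, 0, 0, 0, 0, 0]]]}}

```text
clock: 5.0
eef_pos: [0.6104, 0.0467, 0.0522]
tool_rot: [0.008, 1.0, -0.0, 0.001]
ft_force: [0.1, -1.4, -2.2]
grip_width: 0.0252
```

```bash
python3 st.py
```

```text
5.0 [0.6104 0.0467 0.0522] jaw heading 89.09 z [ 0.003 -0.    -1.   ] F [ 0.1 -1.4 -2.2] w 0.0252 q [ 0.08  0.58  0.04  1.03 -0.    0.09]
```

{"method": "move_arm", "body": {"series": [[[0, 0, 0, 0, 0, 0, 0.55], [0, 0, 0, 0, 0, 0, 0.55], [0, 0, 0, 0, 0, 0, 0.55], [0, 0, 2, 0, 0, 0, 0.55], [0, 0, 4, 0, 0, 0, 0.55]]]}}

```text
clock: 5.5
eef_pos: [0.6062, 0.0473, 0.1079]
tool_rot: [0.008, 1.0, 0.001, -0.004]
ft_force: [-0.8, -0.2, 0.1]
grip_width: 0.0471
```

{"method": "move_arm", "body": {"series": [[[-0.2, -3, 2, 0, 0, 0, 0.55], [-0.2, -4, 0, 0, 0, 0, 0.55], [0, -3, 0, 0, 0, 0, 0.55], [0, -1.5, 0, 0, 0, 0, 0.55], [0, 0, 0, 0, 0, 0, 0.55]]]}}

```text
clock: 6.0
eef_pos: [0.6072, -0.0689, 0.1375]
tool_rot: [0.006, 1.0, 0.002, 0.004]
ft_force: [0.3, 0.4, 0.7]
grip_width: 0.0471
```

```bash
python3 st.py
python3 - <<'E'
from h import *
p,d=bot.camera("wrist");cv2.imwrite("pics/w2.png",p[...,::-1])
E
```

```text
6.0 [ 0.6072 -0.0689  0.1375] jaw heading 89.3 z [ 0.008  0.005 -1.   ] F [0.3 0.4 0.7] w 0.0471 q [-0.12  0.51  0.15  1.21  0.01 -0.1 ]
```

View pics/w2.png

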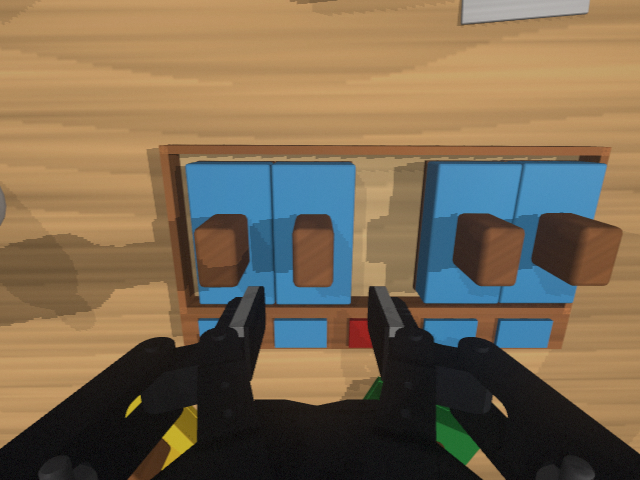

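The picture shows blue_3 and blue_4 at the +y end, and the blue_2 grip at (313,250) between the fingers. Next I'll lower and grasp it.

{"method": "move_arm", "body": {"series": [[[0, -0.3, -1, -0.2, 0.4, 0, 0.55], [0, 0, -2.5, 0, 0, 0, 0.55], [0, 0, -2.5, 0, 0, 0, 0.55], [0, 0, -1.5, 0, 0, 0, 0.55], [0, 0, 0, 0, 0, 0, 0.55]]]}}

```text
clock: 6.55
eef_pos: [0.6064, -0.0639, 0.0565]
tool_rot: [0.001, 1.0, 0.002, -0.002]
ft_force: [-0.8, 0.8, 0.3]
grip_width: 0.0473
```

```bash
python3 st.py
```

```text
6.55 [ 0.6064 -0.0639  0.0565] jaw heading 89.85 z [-0.003  0.004 -1.   ] F [-0.8  0.8  0.3] w 0.0473 q [-0.11  0.58  0.05  1.04  0.   -0.1 ]
```

{"method": "move_arm", "body": {"series": [[[0, -0.8, -0.4, 0, 0, -0.9, 0.55], [0, 0, 0, 0, 0, 0, 0.55], [0, 0, 0, 0, 0, 0, 0], [0, 0, 0, 0, 0, 0, 0], [0, 0, 0, 0, 0, 0, 0]]]}}

```text
clock: 7.05
eef_pos: [0.6072, -0.0704, 0.0529]
tool_rot: [0.008, 1.0, 0.002, -0.002]
ft_force: [0.2, 0.5, -2.7]
grip_width: 0.0251
```

```bash
python3 st.py
```

```text
7.05 [ 0.6072 -0.0704  0.0529] jaw heading 89.06 z [-0.003  0.004 -1.   ] F [ 0.2  0.5 -2.7] w 0.0251 q [-0.12  0.59  0.05  1.04  0.   -0.1 ]
```

{"method": "move_arm", "body": {"series": [[[0, -0.6, 0, 0, 0, 0, 0], [0, -0.6, 0, 0, 0, 0, 0], [0, -0.3, 0, 0, 0, 0, 0], [0, -0.1, 0, 0, 0, 0, 0], [0, 0, 0, 0, 0, 0, 0]]]}}

```text
clock: 7.55
eef_pos: [0.607, -0.0863, 0.0531]
tool_rot: [0.008, 1.0, 0.004, -0.001]
ft_force: [-0.5, 1.9, -1.8]
grip_width: 0.0251
```

```bash
python3 st.py
```

```text
7.55 [ 0.607  -0.0863  0.0531] jaw heading 89.08 z [-0.003  0.008 -1.   ] F [-0.5  1.9 -1.8] w 0.0251 q [-0.14  0.59  0.05  1.04  0.01 -0.13]
```

{"method": "move_arm", "body": {"series": [[[0, 0, 0, 0, 0, 0, 0.55], [0, 0, 0, 0, 0, 0, 0.55], [0, 0, 0, 0, 0, 0, 0.55], [0, 0, 2, 0, 0, 0, 0.55], [0, 0, 4, 0, 0, 0, 0.55]]]}}

```text
clock: 8.05
eef_pos: [0.6034, -0.0874, 0.1094]
tool_rot: [0.008, 1.0, 0.003, -0.007]
ft_force: [-0.3, 0.7, -0.3]
grip_width: 0.0469
```

{"method": "move_arm", "body": {"series": [[[-2, 0, 4, 0, 0, 4, 0.75], [-3, -2, 3, 0, 0, 5, 0.75], [-3, -3, 0, 0, 0, 5, 0.75], [-3, -3, 0, 0, 0, 5, 0.75], [-3, -3, 0, 0, 0, 5, 0.75]]]}}

```text
clock: 8.55
eef_pos: [0.4678, -0.1981, 0.1904]
tool_rot: [-0.213, 0.977, -0.003, 0.002]
ft_force: [0.4, -1.0, 0.6]
grip_width: 0.0641
```

```bash
python3 st.py
```

```text
8.55 [ 0.4678 -0.1981  0.1904] jaw heading 114.55 z [ 0.006 -0.004 -1.   ] F [ 0.4 -1.   0.6] w 0.0641 q [-0.4   0.27 -0.06  1.23 -0.   -0.83]
```

{"method": "move_arm", "body": {"series": [[[-2.8, -3, 0, 0, 0, 1, 0.75], [-2.8, -3, 0, 0, 0, 1, 0.75], [-2, -2.2, 0, 0, 0, 0, 0.75], [-0.8, -0.8, 0, 0, 0, 0, 0.75], [0, 0, 0, 0, 0, 0, 0.75]]]}}

```text
clock: 9.05
eef_pos: [0.3774, -0.2949, 0.1937]
tool_rot: [-0.228, 0.974, -0.006, 0.004]
ft_force: [-0.1, -0.4, -0.2]
grip_width: 0.0644
```

```bash
python3 st.py;  python3 - <<'E'
from h import *
p,d=bot.camera("wrist");cv2.imwrite("pics/w3.png",p[...,::-1])
p,d=bot.camera("top");cv2.imwrite("pics/top1.png",p[...,::-1])
W=cloud("top",d);Z=W[...,2]
comps((abs(Z-.082)<.006)&(abs(W[...,0]-.6)<.06)&(abs(W[...,1])<.2),W,30)
E
```

```text
9.05 [ 0.3774 -0.2949  0.1937] jaw heading 116.37 z [ 0.01 -0.01 -1.  ] F [-0.1 -0.4 -0.2] w 0.0644 q [-0.66  0.21 -0.14  1.21 -0.   -1.12]
[277. 230.] 277 med [0.608 0.106 0.081] rect [608.7 106. ] [25.8 40.8] 88.0
[309. 231.] 278 med [0.607 0.046 0.081] rect [608.1  46.3] [40.7 24.7] 1.5
[379. 233.] 281 med [ 0.607 -0.087  0.081] rect [607.2 -87.7] [39.9 25. ] 0.1
[411. 235.] 281 med [ 0.604 -0.147  0.082] rect [ 605.1 -147.5] [26.7 38.8] 89.6
```

View pics/w3.png

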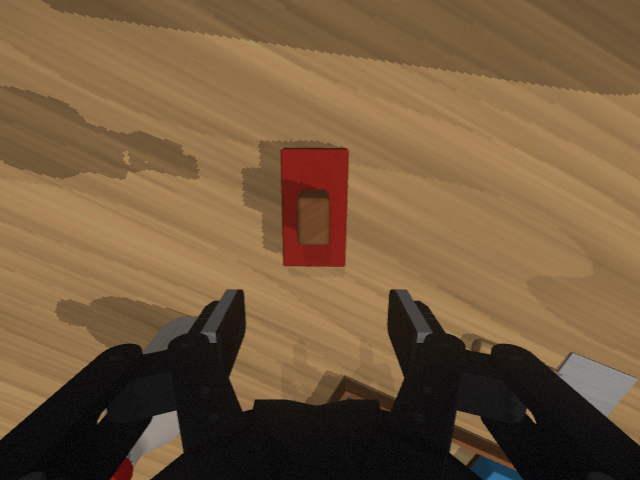

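View pics/top1.png

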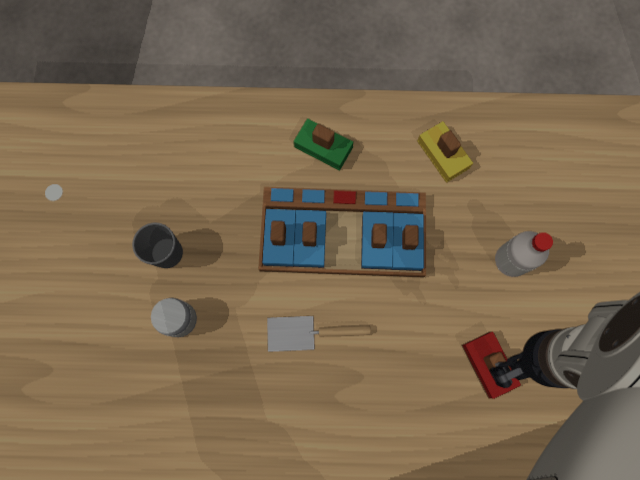

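The gap is now 74 mm, centred at y = -0.021, which matches the red place. The blue blocks are at the tray ends. The wrist picture shows the red block squared with the jaws, its grip at (314,218). Next I'll lower.

{"method": "move_arm", "body": {"series": [[[-0.6, -0.8, -2, 0.5, 0.5, 0.5, 0.7], [0, 0, -3, 0, 0, 0, 0.7], [0, 0, -2, 0, 0, 0, 0.7], [0, 0, -0.5, 0, 0, 0, 0.7], [0, 0, 0, 0, 0, 0, 0.7]]]}}

```text
clock: 9.65
eef_pos: [0.3792, -0.2979, 0.1177]
tool_rot: [-0.239, 0.971, -0.002, 0.003]
ft_force: [0.2, -0.2, -0.4]
grip_width: 0.0597
```

```bash
python3 st.py
```

```text
9.65 [ 0.3792 -0.2979  0.1177] jaw heading 117.69 z [ 0.007 -0.002 -1.   ] F [ 0.2 -0.2 -0.4] w 0.0597 q [-0.67  0.28 -0.25  1.03  0.   -1.15]
```

{"method": "move_arm", "body": {"series": [[[-0.8, -0.5, 0, 0, 0.3, -0.6, 0.7], [0, 0, -1.5, 0, 0, 0, 0.7], [0, 0, -2, 0, 0, 0, 0.7], [0, 0, -1, 0, 0, 0, 0.7], [0, 0, 0, 0, 0, 0, 0.7]]]}}

```text
clock: 10.15
eef_pos: [0.3747, -0.3053, 0.077]
tool_rot: [-0.235, 0.972, -0.005, 0.003]
ft_force: [-0.7, 0.6, -0.6]
grip_width: 0.0596
```

```bash
python3 st.py
```

```text
10.15 [ 0.3747 -0.3053  0.077 ] jaw heading 117.19 z [ 0.008 -0.009 -1.   ] F [-0.7  0.6 -0.6] w 0.0596 q [-0.68  0.33 -0.31  0.92 -0.   -1.16]
```

{"method": "move_arm", "body": {"series": [[[-0.3, 0.3, -1, 0.4, 0.4, 0, 0.7], [0, 0, -1, 0, 0, 0, 0.7], [0, 0, -0.8, 0, 0, 0, 0.7], [0, 0, 0, 0, 0, 0, 0.7], [0, 0, 0, 0, 0, 0, 0.7]]]}}

```text
clock: 10.65
eef_pos: [0.3727, -0.3034, 0.0491]
tool_rot: [-0.235, 0.972, -0.002, 0.001]
ft_force: [-0.2, 0.1, 0.9]
grip_width: 0.0597
```

```bash
python3 st.py
```

```text
10.65 [ 0.3727 -0.3034  0.0491] jaw heading 117.17 z [ 0.003 -0.004 -1.   ] F [-0.2  0.1  0.9] w 0.0597 q [-0.68  0.36 -0.34  0.86 -0.   -1.16]
```

Well placed, so I'll close the fingers and then lift.

{"method": "move_arm", "body": {"series": [[[0, 0, 0, 0, 0, 0, 0], [0, 0, 0, 0, 0, 0, 0], [0, 0, 0, 0, 0, 0, 0], [0, 0, 0, 0, 0, 0, 0], [0, 0, 0.5, 0, 0, 0, 0]]]}}

```text
clock: 11.15
eef_pos: [0.3722, -0.3029, 0.0538]
tool_rot: [-0.235, 0.972, -0.002, 0.001]
ft_force: [-0.3, -0.1, -1.9]
grip_width: 0.0248
```

{"method": "move_arm", "body": {"series": [[[0, 0, 2, 0, 0, 0, 0], [0, 0, 3, 0, 0, 0, 0], [0, 0, 3, 0, 0, 0, 0], [0, 0, 3, 0, 0, 0, 0], [0, 0, 0.5, 0, 0, 0, 0]]]}}

```text
clock: 11.65
eef_pos: [0.3697, -0.301, 0.1721]
tool_rot: [-0.235, 0.972, 0.001, -0.001]
ft_force: [1.1, 0.1, -1.6]
grip_width: 0.0252
```

```bash
python3 st.py
```

```text
11.65 [ 0.3697 -0.301   0.1721] jaw heading 117.18 z [-0.003  0.001 -1.   ] F [ 1.1  0.1 -1.6] w 0.0252 q [-0.68  0.23 -0.16  1.18 -0.   -1.16]
```

{"method": "move_arm", "body": {"series": [[[2, 2, 0, 0, 0, -3, 0], [2.8, 3.2, 0, 0, 0, -4, 0], [2.8, 3.2, 0, 0, 0, -4, 0], [2.8, 3.2, 0, 0, 0, -4, 0], [2.8, 3.2, 0, 0, 0, -4, 0]]]}}

```text
clock: 12.15
eef_pos: [0.5013, -0.1526, 0.1707]
tool_rot: [-0.058, 0.998, -0.001, -0.002]
ft_force: [0.9, -1.0, -1.5]
grip_width: 0.0255
```

{"method": "move_arm", "body": {"series": [[[2.8, 3.2, 0, 0, 0, -3, 0], [2.5, 3.2, 0, 0, 0, -3, 0], [2.0, 2.5, 0, 0, 0, -2, 0], [1, 1.5, 0, 0, 0, 0, 0], [0, 0, 0, 0, 0, 0, 0]]]}}

```text
clock: 12.65
eef_pos: [0.5874, -0.0381, 0.1635]
tool_rot: [0.011, 1.0, 0.001, -0.006]
ft_force: [-0.3, -0.4, -2.6]
grip_width: 0.025
```

```bash
python3 st.py
```

```text
12.65 [ 0.5874 -0.0381  0.1635] jaw heading 88.71 z [-0.012  0.001 -1.   ] F [-0.3 -0.4 -2.6] w 0.025 q [-0.07  0.46  0.14  1.27  0.   -0.04]
```

{"method": "move_arm", "body": {"series": [[[1.2, 1, 0, 0, -0.5, 0.2, 0], [0.8, 0.6, 0, 0, 0, 0, 0], [0, 0, 0, 0, 0, 0, 0], [0, 0, 0, 0, 0, 0, 0], [0, 0, 0, 0, 0, 0, 0]]]}}

```text
clock: 13.15
eef_pos: [0.6067, -0.023, 0.1607]
tool_rot: [0.01, 1.0, 0.0, -0.004]
ft_force: [-0.7, -0.2, -2.6]
grip_width: 0.0251
```

```bash
python3 st.py
python3 - <<'E'
from h import *
p,d=bot.camera("wrist");cv2.imwrite("pics/w4.png",p[...,::-1])
E
```

```text
13.15 [ 0.6067 -0.023   0.1607] jaw heading 88.8 z [-0.008  0.    -1.   ] F [-0.7 -0.2 -2.6] w 0.0251 q [-0.04  0.5   0.19  1.28  0.   -0.02]
```

View pics/w4.png

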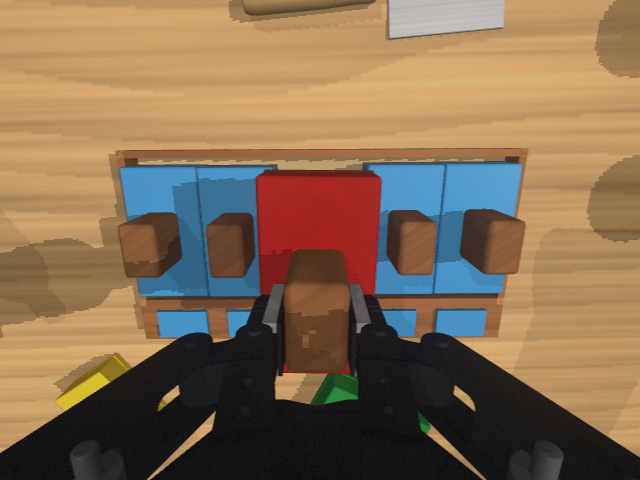

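{"method": "move_arm", "body": {"series": [[[0.2, 0.2, -2, 0, -0.4, 0, 0], [0, 0, -2.5, 0, 0, 0, 0], [0, 0, -0.5, 0, 0, 0, 0], [0, 0, 0, 0, 0, 0, 0], [0, 0, 0, 0, 0, 0, 0]]]}}

```text
clock: 13.7
eef_pos: [0.6089, -0.0237, 0.1128]
tool_rot: [0.013, 1.0, -0.0, 0.001]
ft_force: [-0.5, 0.4, -2.0]
grip_width: 0.0248
```

```bash
python3 st.py
```

```text
13.7 [ 0.6089 -0.0237  0.1128] jaw heading 88.57 z [ 0.003 -0.    -1.   ] F [-0.5  0.4 -2. ] w 0.0248 q [-0.04  0.52  0.11  1.15 -0.   -0.01]
```

{"method": "move_arm", "body": {"series": [[[0, 0.3, 0, 0, 0, 0.4, 0], [0, 0, 0, 0, 0, 0, 0], [0, 0, -1, 0, 0, 0, 0], [0, 0, -0.6, 0, 0, 0, 0], [0, 0, 0, 0, 0, 0, 0]]]}}

```text
clock: 14.2
eef_pos: [0.6112, -0.0206, 0.0994]
tool_rot: [0.009, 1.0, -0.0, 0.005]
ft_force: [-1.6, -0.7, -3.0]
grip_width: 0.025
```

```bash
python3 st.py
```

```text
14.2 [ 0.6112 -0.0206  0.0994] jaw heading 88.99 z [ 0.01  -0.001 -1.   ] F [-1.6 -0.7 -3. ] w 0.025 q [-0.03  0.53  0.09  1.12 -0.   -0.02]
```

{"method": "move_arm", "body": {"series": [[[-0.2, 0, 0, 0, 0.6, 0, 0], [0, 0, -1.2, 0, 0, 0, 0], [0, 0, -1.4, 0, 0, 0, 0], [0, 0, -1, 0, 0, 0, 0], [0, 0, 0, 0, 0, 0, 0]]]}}

```text
clock: 14.7
eef_pos: [0.6086, -0.0206, 0.06]
tool_rot: [0.009, 1.0, -0.0, -0.001]
ft_force: [-0.6, 0.1, -2.8]
grip_width: 0.0252
```

```bash
python3 st.py
```

```text
14.7 [ 0.6086 -0.0206  0.06  ] jaw heading 89.0 z [-0.003 -0.001 -1.   ] F [-0.6  0.1 -2.8] w 0.0252 q [-0.03  0.57  0.05  1.05 -0.   -0.02]
```

{"method": "move_arm", "body": {"series": [[[0, 0, -0.4, 0, 0, 0, 0], [0, 0, -0.2, 0, 0, 0, 0], [0, 0, 0, 0, 0, 0, 0], [0, 0, 0, 0, 0, 0, 0], [0, 0, 0, 0, 0, 0, 0]]]}}

```text
clock: 15.2
eef_pos: [0.6094, -0.0205, 0.0556]
tool_rot: [0.009, 1.0, -0.0, -0.0]
ft_force: [-1.0, 0.6, -1.6]
grip_width: 0.0251
```

```bash
python3 st.py
```

```text
15.2 [ 0.6094 -0.0205  0.0556] jaw heading 89.0 z [-0.001 -0.001 -1.   ] F [-1.   0.6 -1.6] w 0.0251 q [-0.03  0.58  0.04  1.03 -0.   -0.02]
```

{"method": "move_arm", "body": {"series": [[[0, 0, -0.2, 0, 0, 0, 0], [0, 0, -0.1, 0, 0, 0, 0], [0, 0, 0, 0, 0, 0, 0], [0, 0, 0, 0, 0, 0, 0], [0, 0, 0, 0, 0, 0, 0]]]}}

```text
clock: 15.7
eef_pos: [0.6102, -0.0205, 0.0545]
tool_rot: [0.009, 1.0, -0.0, 0.001]
ft_force: [-0.2, 0.8, -1.0]
grip_width: 0.0249
```

```bash
python3 st.py
```

```text
15.7 [ 0.6102 -0.0205  0.0545] jaw heading 89.0 z [ 0.002 -0.001 -1.   ] F [-0.2  0.8 -1. ] w 0.0249 q [-0.03  0.58  0.04  1.03 -0.   -0.02]
```

The weight has come off the wrist and the height is right, so I'll release.

{"method": "move_arm", "body": {"series": [[[0, 0, 0, 0, 0, 0, 0.5], [0, 0, 0, 0, 0, 0, 0.5], [0, 0, 0, 0, 0, 0, 0.5], [0, 0, 0, 0, 0, 0, 0.5], [0, 0, 1, 0, 0, 0, 0.5]]]}}

```text
clock: 16.2
eef_pos: [0.6101, -0.0204, 0.0641]
tool_rot: [0.009, 1.0, -0.0, 0.001]
ft_force: [-0.5, -0.2, 0.2]
grip_width: 0.0424
```

{"method": "move_arm", "body": {"series": [[[0, 0, 2, 0, 0, 0, 0.5], [0, 0, 3, 0, 0, 0, 0.5], [0, 0, 4, 0, 0, 0, 0.5], [-3, 0, 3, 0, 0, 0, 0.5], [-4, 0, 2, 0, 0, 0, 0.5]]]}}

```text
clock: 16.7
eef_pos: [0.5406, -0.0204, 0.2086]
tool_rot: [0.009, 1.0, -0.0, 0.0]
ft_force: [0.1, -0.5, 0.2]
grip_width: 0.0429
```

{"method": "move_arm", "body": {"series": [[[-4, 0, 0, 0, 0, 0, 0.5], [-4, 0, 0, 0, 0, 0, 0.5], [-4, 0, 0, 0, 0, 0, 0.5], [-3, 0, 0, 0, 0, 0, 0.5], [0, 0, 0, 0, 0, 0, 0.5]]]}}

```text
clock: 17.2
eef_pos: [0.3845, -0.0204, 0.2181]
tool_rot: [0.009, 1.0, -0.001, 0.008]
ft_force: [0.7, 0.3, 0.3]
grip_width: 0.0425
```

```bash
python3 st.py
python3 - <<'E'
from h import *
p,d=bot.camera("top");cv2.imwrite("pics/top2.png",p[...,::-1])
W=cloud("top",d);Z=W[...,2]
comps((abs(Z-.082)<.006)&(abs(W[...,0]-.6)<.06)&(abs(W[...,1])<.2),W,30)
r,b=masks(p);T=(abs(W[...,0]-.6)<.06)&(abs(W[...,1])<.2)&(Z>.03)&(Z<.045)
comps(r&T,W);comps(b&T,W)
p,d=bot.camera("scene");cv2.imwrite("pics/scene2.png",p[...,::-1])
E
```

```text
17.2 [ 0.3845 -0.0204  0.2181] jaw heading 89.01 z [ 0.016 -0.001 -1.   ] F [0.7 0.3 0.3] w 0.0425 q [-0.05  0.01 -0.3   1.25 -0.   -0.04]
[277. 230.] 281 med [0.608 0.106 0.081] rect [609.  105.9] [25.9 40. ] 86.7
[309. 231.] 278 med [0.607 0.046 0.081] rect [608.3  45.9] [25.8 40.2] 88.1
[344. 232.] 275 med [ 0.608 -0.021  0.081] rect [608.1 -21.1] [25.5 38.6] 87.2
[379. 233.] 284 med [ 0.607 -0.087  0.081] rect [607.2 -87.7] [25.  40.6] 90.0
[411. 235.] 284 med [ 0.605 -0.147  0.081] rect [ 604.9 -147.4] [26.5 39.7] 89.2
[343. 240.] 1247 med [ 0.597 -0.021  0.037] rect [607.  -21.2] [ 58.9 107.2] 88.7
[295. 239.] 2432 med [0.596 0.075 0.037] rect [606.6  75.5] [119.2 106.9] 89.8
[392. 241.] 2449 med [ 0.595 -0.116  0.037] rect [ 605.4 -116.8] [117.9 109.1] 88.7
```

View pics/top2.png

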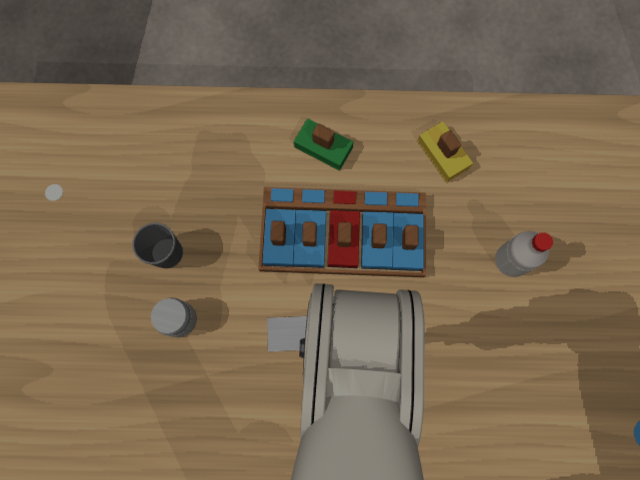

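View pics/scene2.png

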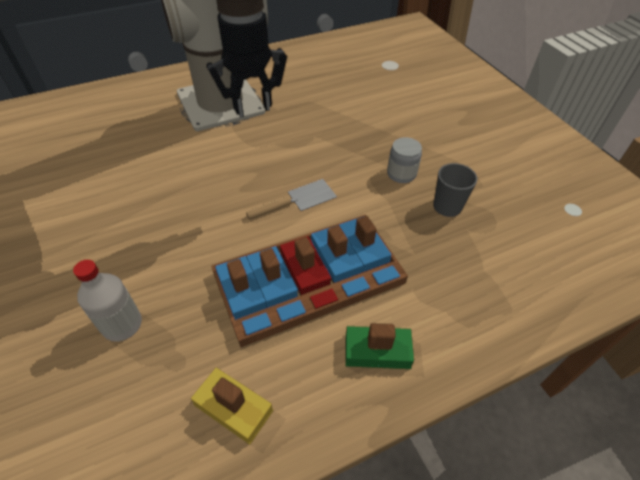

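All five blocks lie flat: tops at 0.037 and grip tops at 0.081. Red is at (344,232) in the top picture, centred on its tag, and nothing else has moved, so I'll hand in.

```bash
python3 -c "
from workcell import bot
print(bot.job_done())"
```

```text
the job is handed in; nothing more can be done
None
```

The red block is in the tray at its red tag, and I handed the job in at about 17 s of the 64 s allowed. No verdict is reported.

**What I did:** I gripped blue_3 by its wooden grip and slid it, with blue_4, to the +y end. Then I slid blue_2, with blue_1, to the -y end, which left a 74 mm gap at the middle place. I picked up the red block, turned it to the tray's yaw, lowered it in and let go.

**Last checks, from the top camera:**
- **Red position:** red is at y = -0.021, against about -0.0205 expected from the tag. It is within about 1 mm of the tray's middle line, and its long side is within about 2° of the tray's x.
- **Flatness:** all five base tops are at 0.037 m and grip tops at 0.081 m, as they should be on the tray floor.
- **Other things on the bench:** the tin, bottle, cup, yellow block and green block look unmoved. The arm partly hid the scraper in the top picture, but the scene picture shows it in place.
- **Robot:** the gripper was clear of everything, with forces of about 1 N or less.

No check failed or disagreed.

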